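# Pack a vial rack in its transport case and latch the lid

### The arm

A 6-joint arm with a two-finger parallel gripper is mounted at the origin on a cart in front of the work surface, level with it; the furniture and walls round the work are solid. World frame = base frame: x ahead of the robot, y to its left, z up, the work surface at z = 0. Lengths are in m, angles in rad, forces in N, time in s.
With the tool pointing down it reaches from about 0.375 to 0.925 m from the base axis. Payload 5.7 kg.
Tool frame: the origin (TCP) lies midway between the tips of the shut fingers; the grasp point (between the pads) lies 19 mm behind it (hold_point_z is the z of the grasp point in the tool frame, in m); z points along the fingers, y is the direction in which the jaws open and shut (so a half turn about z gives the same grasp; the last joint's range is limited). The gripper opens to 88 mm and grips with 3 to 60 N. Pads are 20 mm wide; open, the fingers measure 115 mm over their backs; the gripper's body (75 mm by 178 mm) begins 61 mm behind the grasp point.
Start: joints at [1.005, 0.359, 1.51, -0, 1.272, -0.115], TCP at [0.261, 0.54, 0.223] pointing down, gripper open.
Joint ranges: [-2.97, 2.97], [-1.01, 2.36], [0.21, 2.38], [-0.96, 4.11], [0.2, 2.71], [-2.98, 2.98]. Speed limits (rad/s): [2.39, 2.39, 3.14, 3.14, 3.14, 3.14].

### API

Orientations are given as a rotation vector (axis times angle).
In Python, from rig import * gives the robot as it stands. Calls block until the motion is done:
- move_ptp(position, orientation): joint-space move of the TCP to a pose.
- move_l(position, ori=None, speed=0.15, until_force=None): straight line of the TCP; ori=None keeps the orientation; speed is the mean speed in m/s. With until_force (N) it stops when the force on the tool has changed by that much, and returns True; else False.
- move_j(angles): joint-space move.
- set_gripper(opening, force=None): opening from 0.0 (shut) to 1.0 (fully open); force is the grip in N (None keeps the last); returns when the fingers have stopped.
- dwell(seconds).
- ik(position, orientation): joint angles nearest the present ones, or None.
- observe(): the state.
- snapshot(name): name is "scene" or "top"; returns a dict with "img" (384x512x3 uint8, red, green, blue), "depth" (384x512 float32, m along the optical axis (not along the pixel's ray), 0 where there is no reading), "fx", "fy", "cx", "cy" (pixels), "eye" and "orientation" of the camera in the world. Camera axes: x right, y down, z forward; pixel columns grow to the right and rows downward; lengths in m; the calibration is good to about 2 mm. A picture is of the moment at which its call begins.
A pose or a line that the arm cannot do raises PlanningError and nothing moves.
- finish_job(): hands the job in, once; it reports no verdict.
The state is a dict: "t": time; "q": joint angles; "dq": joint speeds; "joint_efforts": joint torques, N m; "ee_pos": TCP position; "eef_rot": TCP orientation; "contact_force": force on the tool from outside, world axes, zero at the start; "moment": the same for the moment, N m; "finger_gap": opening from 0.0 (shut) to 1.0 (fully open).
Only numpy, scipy, OpenCV 4.12 (cv2) and the standard library are available. Lean on these libraries where they do the work, as an engineer would, in place of code of your own. Each camera call takes 0.05 s, during which the arm holds its last target. There are 200 camera calls.

### The job

Set the white rack of vials upright down into the foam nest of the open transport case, with its length along the case, and let go of it. Then close the case's lid, hook the crossbar of the draw latch over the lip of the keeper on the lid, and push the latch lever in until it snaps over centre and lies against the case with the bar still hooked. Keep the rack upright and do not disturb the tip box, the bottle and the small vial standing around.

Things in the scene. Friction and masses are not known exactly. Their poses are not given: they have to be found in the camera images.
- case: Insulated specimen transport case, fixed to the table: light grey shell, 188 (x) x 144 (y) x 95 mm high without its lid, walls 8 mm thick. Origin: centre of its underside. Its own -x is the front, with the steel draw latch in the middle; its +x end carries the lid hinge. z up. The front turns partly to the robot's right.
- nest (a point): Centre of the floor of the foam nest inside the case, 34 mm above the table; axes as the case's. The nest is a pocket 164 (case x) x 70 mm (case y), 8 mm deep, with a dark floor and lighter foam round it, that takes the rack's foot with 6 to 7 mm to spare on each side; above the foam the inside is 172 x 128 mm and open to the case's rim, 61 mm above this point.
- vial_rack: White rack of capped vials, 58 (x) x 150 (y) x 36 mm high, 44 mm with the caps, about 0.2 kg, loose. Origin: centre of its underside, z up. Rails 6 mm high run along its long top edges (30 to 36 mm up): grasp in the middle across the 58 mm. In the case its y lies along the case's x, either way round. It stands left or right of the case, the tip box on the other side.
- case_lid (a joint): Opening angle of the lid in rad: 0 shut, about 1.6 (upright) at the start. The hinge is stiff: the lid stays where it is left; 1 to 2 N at its free edge moves it.
- lid_hinge_line (a point): Middle of the lid's hinge axis, at the top of the case's +x end, 95 mm above the table. The axis runs along the case's y. The dark teal lid is 188 mm long from here, 144 mm wide and 35 mm thick.
- lid_push (a point): Point on the lid's outer face, mid-width, 150 mm from the hinge, 38 mm from the free edge: push here to shut it. At lid angle q it lies 150 cos q - 35 sin q mm from the hinge line toward the case's front and 150 sin q + 35 cos q mm above it. A carry strap 23 mm high crosses the lid's middle, 94 mm from the hinge.
- keeper (a point): Seat of the crossbar's axis in the groove of the steel keeper on the lid's front; moves with the lid. Lid shut: 119 mm above the table, 16 mm out from the front face. The groove is 22 mm long (case y), 14 mm wide, open upward; its outer lip rises 3.5 mm above this point, so the bar's axis must pass 8 mm or more above this point to clear the lip from outside, then be lowered.
- latch_lever (a joint): Angle of the latch lever, rad: 0 folded down against the case (locked); grows as its free end swings out and up, to 2.5; starts at 1.3 to 1.9 (sticking out) and keeps its angle by friction. With the bar in the keeper it stands near 1.3; closing it from there stretches the springs (2 to 5 N), it passes dead centre at about 0.45 and snaps to 0 by itself.
- latch_pivot (a point): Pivot of the latch lever on the case, 74 mm above the table, 17 mm out from the front face; the axis runs along the case's y.
- handle_tip (a point): Free end of the steel lever, a plate 26 mm wide, 56 mm from its pivot. To close: with shut fingers from above, press it down, then push it in toward the case at about 50 mm height (any lower and the hand may strike what overhangs: hooked bar and keeper reach 126 mm up and 27 mm out from the front face). Locked, it is 18 mm above the table, 23 mm out.
- bar (a point): Middle of the latch's steel crossbar (7 mm thick, along case y), hanging out before the case at the start, 45 to 110 mm up, 75 to 90 mm out. Its ends are black knobs, 13 mm across, 52 mm over their outer faces: grasp across them from above; the bar turns in the grasp. Arms 57 mm long join it to the lever 16 mm from the lever's pivot; 2 N moves it anywhere they reach; it stays where left.
- latch_bar (a joint): Stretch of the two spring arms in m: 0 slack, about 0.002 when the latch is locked on the keeper (6 N per mm).
- tip_box: Blue pipette tip box with yellow tips, 88 x 62 x 52 mm, loose; leave it alone. Origin: centre of its underside.
- media_bottle: Amber glass bottle with blue cap, 52 mm across, 104 mm high, loose; leave it alone. Origin: centre of its underside.
- oil_vial: Small glass vial with white cap, 28 mm across, 57 mm high, loose; leave it alone. Origin: centre of its underside.

How it is judged:
By the outcome, as a careful person would: the job done as asked, in the order asked, and still so for the second after the job is handed in, with the robot touching nothing.
It also fails if it takes over 72 s, if anything falls off the work surface, if the arm or the gripper's body presses on something with over 40 N, if the wrist force passes 120 N, or if a joint passes its speed limit or range.

## Working session

There is one attempt and no reset: what is moved stays moved. The work goes in short steps, each a Python script; the robot and the scene stay as the last script left them, time stands still between calls to the robot, and variables do not carry over. Pictures are saved under pics/ and viewed, about 8 in all and at most 12, crops included, and the job is handed in when it is done.

```bash
mkdir -p pics; ls
cat > h.py <<'E'
from rig import *
import numpy as np, cv2
from scipy.spatial.transform import Rotation as R
def cloud(s):
    d=s["depth"]; v,u=np.indices(d.shape)
    p=np.stack([(u-s["cx"])/s["fx"]*d,(v-s["cy"])/s["fy"]*d,d],-1)
    o=np.array(s["orientation"]); M=o if o.shape==(3,3) else R.from_rotvec(o).as_matrix()
    w=p@M.T+np.array(s["eye"]); w[d==0]=np.nan
    return w
def save(s,n): cv2.imwrite("pics/"+n+".png",s["img"][:,:,::-1])
E
python3 - <<'E'
from h import *
ob=observe();print(ob)
a=snapshot("top");b=snapshot("scene")
for n,s in(("top",a),("scene",b)):
    print(n,s["eye"],s["orientation"],s["fx"],s["cx"],s["cy"]); np.savez("/tmp/"+n,**s)
cv2.imwrite("pics/a.png",np.hstack([cv2.resize(a["img"],(512,384)),])[:,:,::-1]); save(b,"b")
E
```

```text
pics
{'t': 0.0, 'q': array([ 1.00489821e+00,  3.59483704e-01,  1.51139026e+00, -9.74677764e-06,
        1.27251756e+00, -1.15123356e-01]), 'dq': array([-3.60708590e-04,  1.48191012e-04,  1.80395206e-03,  3.49677993e-04,
        6.94691034e-05,  5.89252979e-04]), 'joint_efforts': array([ 2.24935749e-03, -5.15381134e+01, -2.70727587e+01,  6.77110814e-02,
        3.50493612e-02, -1.02200938e-04]), 'ee_pos': array([0.26105621, 0.53948131, 0.22183833]), 'eef_rot': array([-7.01958615e-01, -3.06155715e+00,  2.66780277e-03]), 'contact_force': array([-0.4061694 , -0.30401582, -0.94551161]), 'moment': array([ 0.01587742, -0.00444156,  0.0286712 ]), 'finger_gap': 1.0046982743342558}
top [ 0.4885041  -0.04862369  1.03765334] [-2.18865684  2.16453758 -0.07975488] 369.2935735252659 254.04975870141786 195.06153442663054
scene [ 0.07867947 -0.46704206  0.67045787] [-2.13071053  0.94041436 -0.45013843] 363.0822495593605 257.8675776471989 188.48254174652595
```

View pics/a.png

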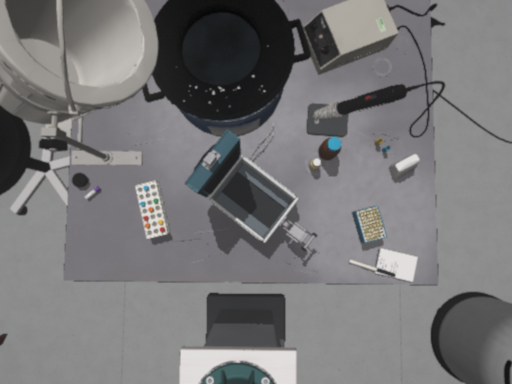

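View pics/b.png

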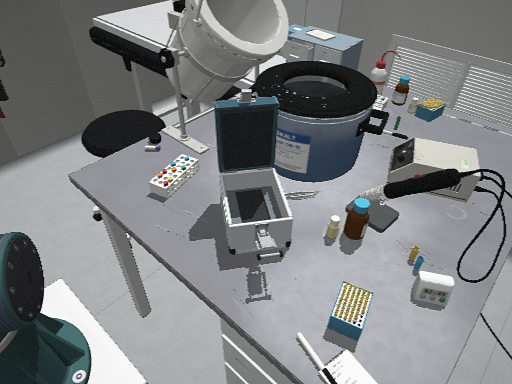

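The top view shows the case centred near (253,202), with its front and latch at (300,235) lower right. The lid stands upright at (215,165), the rack is at (152,210), and the tip box is at (370,225). The bottle is at (331,148) and the vial at (315,164). In the scene view the latch bar hangs at (268,250).

Run:
```python
from h import *
a=dict(np.load("/tmp/top.npz"));b=dict(np.load("/tmp/scene.npz"))
W=cloud(a);S=cloud(b)
def box(W,sl,z0,z1,n):
    P=W[sl].reshape(-1,3);P=P[(P[:,2]>z0)&(P[:,2]<z1)]
    r=cv2.minAreaRect((P[:,:2]*1000).astype(np.float32));print(n,len(P),r,"z",np.percentile(P[:,2],[2,50,98]).round(4))
    return P
s=np.s_
box(W,s[170:250,125:180],.022,.06,"rack top")
box(W,s[200:250,350:392],.03,.07,"tip top")
box(W,s[130:162,318:345],.08,.12,"bottle")
box(W,s[155:175,305:323],.04,.07,"oil")
P=box(W,s[155:250,200:305],.088,.1,"rim top"); 
box(S,s[165:260,215:295],.089,.1,"rim scene")
box(S,s[145:200,145:205],.022,.06,"rack scene")
print("floor scene",np.nanmedian(S[205:215,245:260,2]),"nest top z",np.nanmedian(W[190:200,250:260,2]), W[195,255])
print("lid", [W[p].round(3) for p in((165,215),(140,230),(185,195))])
Pb=W[215:260,280:320].reshape(-1,3);k=Pb[:,2]>.03
for z in np.arange(.03,.13,.01):
    q=Pb[(Pb[:,2]>z)&(Pb[:,2]<z+.01)]
    if len(q):print(round(z,2),len(q),q.mean(0).round(3),q.min(0).round(3),q.max(0).round(3))
big=cv2.resize(a["img"][120:270,180:330],(600,600),interpolation=cv2.INTER_CUBIC)
c2=cv2.resize(b["img"][90:270,200:310],(366,600),interpolation=cv2.INTER_CUBIC)
cv2.imwrite("pics/c.png",np.hstack([cv2.resize(big,(430,430)),cv2.resize(c2,(262,430))])[:,:,::-1])
# heights of obstacles
print("heights map (max z per region)")
for u0 in range(0,512,64): print([round(float(np.nanmax(W[v:v+48,u0:u0+64,2])),2) for v in range(0,384,48)])
```

```text
rack top 970 ((527.3099975585938, 238.0001220703125), (150.71286010742188, 59.46003723144531), 14.768943786621094) z [0.0237 0.0363 0.045 ]
tip top 817 ((493.92022705078125, -355.86090087890625), (88.06893157958984, 63.46004867553711), 15.427695274353027) z [0.0344 0.0448 0.054 ]
bottle 173 ((698.3099975585938, -245.49815368652344), (32.785587310791016, 35.429622650146484), 44.93105697631836) z [0.0883 0.104  0.1079]
oil 55 ((657.3831176757812, -207.4813995361328), (18.2833309173584, 19.842737197875977), 85.57025146484375) z [0.0411 0.0574 0.0607]
rim top 970 ((531.2965087890625, -71.75823974609375), (277.7364501953125, 148.6689453125), 52.908817291259766) z [0.0885 0.094  0.0983]
rim scene 999 ((530.302001953125, -69.82090759277344), (291.67388916015625, 144.81808471679688), 52.175010681152344) z [0.0893 0.0926 0.0992]
rack scene 696 ((526.6527099609375, 240.154052734375), (153.3752899169922, 60.06522750854492), 14.288162231445312) z [0.0239 0.0337 0.0422]
floor scene 0.032472428445133594 nest top z 0.034529494230200575 [ 0.56991766 -0.04325008  0.0330039 ]
lid [array([0.611, 0.038,
[... 266 characters left out ...]
6  0.071] [ 0.51  -0.112  0.08 ]
0.08 180 [ 0.473 -0.148  0.085] [ 0.426 -0.193  0.08 ] [ 0.512 -0.113  0.09 ]
0.09 197 [ 0.467 -0.158  0.094] [ 0.424 -0.202  0.09 ] [ 0.515 -0.108  0.099]
0.1 5 [ 0.458 -0.17   0.101] [ 0.447 -0.176  0.1  ] [ 0.465 -0.163  0.103]
heights map (max z per region)
[0.55, 0.52, 0.43, 0.31, -0.24, -0.76, 0.24, 0.25]
[0.52, 0.52, 0.45, 0.29, 0.02, 0.01, -0.76, -0.76]
[0.35, 0.35, 0.34, 0.29, 0.05, 0.01, -0.76, 0.01]
[0.25, 0.25, 0.29, 0.31, 0.28, 0.01, -0.27, 0.06]
[0.25, 0.25, 0.25, 0.1, 0.1, 0.1, -0.27, 0.02]
[0.11, 0.19, 0.18, 0.11, 0.06, 0.05, -0.77, -0.76]
[0.11, 0.24, 0.2, 0.05, 0.05, 0.02, -0.61, -0.6]
[-0.76, -0.76, -0.74, -0.76, -0.76, -0.77, -0.31, -0.21]
```

View pics/c.png

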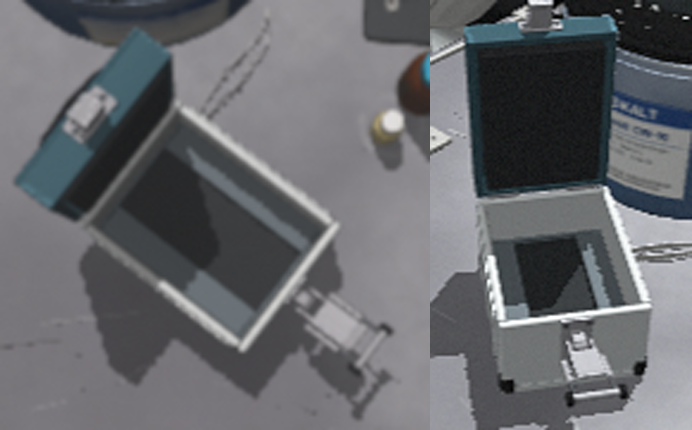

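Run:
```python
from h import *
from scipy.optimize import least_squares
a=dict(np.load("/tmp/top.npz"));b=dict(np.load("/tmp/scene.npz"))
W=cloud(a);S=cloud(b)
def loc(P,p):
    c,s=np.cos(p[2]),np.sin(p[2]);d=P[:,:2]-p[:2]
    return np.c_[d@[c,s],d@[-s,c]]
def fit(P,n):
    P=P[(P[:,2]>.0905)&(P[:,2]<.0985)]
    p=np.array([.552,-.052,np.radians(52.5)])
    def sd(p,P):
        q=loc(P,p);dx=np.abs(q[:,0]+90);dy=np.abs(np.abs(q[:,1])-68)
        return q,np.minimum(dx,dy)
    def res(p,P):
        q=loc(P,p)*1000
        return np.where(np.abs(q[:,0]+90)<np.abs(np.abs(q[:,1])-68),q[:,0]+90,np.abs(q[:,1])-68)
    for tol in (25,12,8):
        q=loc(P,p)*1000; m=(np.abs(res(p,P))<tol)&(q[:,0]<75)&(q[:,0]>-105)
        p=least_squares(res,p,args=(P[m],),loss="soft_l1",x_scale=[.01,.01,.01],f_scale=2).x
    q=loc(P,p)*1000
    print(n,p,np.degrees(p[2]),m.sum(),"rms",np.sqrt((res(p,P[m])**2).mean()))
    f=q[m&(np.abs(q[:,1])<60)];print(" front x pct",np.percentile(f[f[:,0]<-60,0],[3,50,97]))
    for sg in(-1,1):
        g=q[m&(q[:,1]*sg>50)&(q[:,0]>-85)];print(" side",sg,np.percentile(g[:,1],[3,50,97]))
    return p
p1=fit(W[150:250,195:310].reshape(-1,3),"top")
p2=fit(S[150:270,210:300].reshape(-1,3),"scene")
p=(p1+p2)/2; np.save("case.npy",p);print(p)
for n,X in(("top",W[120:265,180:330]),("scene",S[80:270,200:310])):
    P=X.reshape(-1,3);P=P[np.isfinite(P[:,2])];q=loc(P,p)*1000
    # nest floor: dark; bar
    m=(q[:,0]<-97)&(q[:,0]>-230)&(np.abs(q[:,1])<40)&(P[:,2]>.03)
    print(n,"latch");
    for x in range(-220,-96,8):
        k=m&(q[:,0]>=x)&(q[:,0]<x+8)
        if k.sum():print(x,k.sum(),"y",q[k,1].min().round(),q[k,1].max().round(),np.median(q[k,1]).round(1),"z",(P[k,2].min()*1e3).round(),(np.median(P[k,2])*1e3).round(),(P[k,2].max()*1e3).round())
    m=(q[:,0]>60)&(P[:,2]>.24)&(P[:,2]<.32)&(np.abs(q[:,1])<90)
    print(" lidtop x",np.percentile(q[m,0],[2,50,98]),"y",np.percentile(q[m,1],[2,50,98]),"z",np.percentile(P[m,2],[50,98]))
```

```text
top [ 0.55584497 -0.03911727  0.92194159] 52.82336200409335 580 rms 2.5599377493655
 front x pct [-95.83225962 -89.96613    -85.74459662]
 side -1 [-72.78220947 -67.8343822  -64.13071725]
 side 1 [64.08686042 67.87316342 71.87573452]
scene [ 0.55438676 -0.03787634  0.92233626] 52.84597481245964 488 rms 2.353020561302655
 front x pct [-94.73490303 -90.2338758  -84.95680723]
 side -1 [-71.91042925 -67.61096183 -64.46010722]
 side 1 [64.13300288 67.80531757 71.01792867]
[ 0.55511586 -0.03849681  0.92213892]
top latch
-188 34 y -27.0 25.0 -1.0 z 85.0 93.0 97.0
-180 41 y -26.0 24.0 -0.5 z 87.0 92.0 97.0
-172 17 y -21.0 18.0 1.6 z 86.0 89.0 101.0
-164 45 y -20.0 18.0 -1.5 z 83.0 95.0 103.0
-156 50 y -22.0 20.0 -0.2 z 79.0 91.0 96.0
-148 50 y -21.0 20.0 -1.3 z 76.0 88.0 94.0
-140 50 y -22.0 19.0 -0.7 z 74.0 87.0 93.0
-132 51 y -21.0 20.0 -0.4 z 71.0 84.0 89.0
-124 13 y -18.0 19.0 -2.3 z 72.0 82.0 86.0
-116 24 y -13.0 10.0 -0.8 z 73.0 80.0 83.0
-108 16 y -11.0 5.0 -0.7 z 71.0 82.0 86.0
-100 8 y -6.0 13.0 0.3 z 79.0 82.0 93.0
 lidtop x [ 83.82372201  99.69624893 120.68487836] y [-69.49222811   0.07046074  67.5987882 ] z [0.28351401 0.31124306]
scene latch
-188 74 y -25.0 26.0 0.4 z 83.0 90.0 95.0
-180 36 y -24.0 26.0 -3.4 z 87.0 91.0 95.0
-172 15 y -19.0 19.0 0.2 z 84.0 88.0 98.0
-164 36 y -19.0 21.0 0.1 z 80.0 95.0 98.0
-156 41 y -17.0 21.0 3.2 z 78.0 91.0 93.0
-148 39 y -20.0 21.0 3.3 z 77.0 88.0 90.0
-140 43 y -19.0 21.0 3.8 z 73.0 86.0 88.0
-132 38 y -19.0 20.0 2.9 z 71.0 83.0 86.0
-124 15 y -18.0 21.0 -2.5 z 68.0 81.0 83.0
-116 34 y -10.0 13.0 1.7 z 68.0 78.0 81.0
-108 22 y -9.0 12.0 1.3 z 68.0 79.0 80.0
-100 10 y -3.0 12.0 2.6 z 78.0 81.0 90.0
 lidtop x [ 83.8765375   91.39952916 271.9768936 ] y [-84.64933873  -3.55372755  70.17806346] z [0.26819618 0.30684925]
```

```bash
cat >> h.py <<'E'
C=np.load("case.npy"); ex=np.array([np.cos(C[2]),np.sin(C[2])]); ey=np.array([-ex[1],ex[0]])
def cw(x,y,z): return np.r_[C[:2]+(x*ex+y*ey)/1000, z/1000]   # case mm -> world m
def down(t):
    y=np.array([np.cos(t),np.sin(t),0]);z=np.array([0,0,-1.]);return R.from_matrix(np.c_[np.cross(y,z),y,z]).as_rotvec()
def up(w): return np.r_[(ex@(w[:2]-C[:2]))*1000,(ey@(w[:2]-C[:2]))*1000,w[2]*1000]
TR=np.radians(14.6+90); TC=C[2]+np.pi/2
E
python3 - <<'E'
from h import *
for k in(0,np.pi):
  for n,p,t in(("rack",[.527,.239,.015],TR),("v1",[.42,.16,.15],TR+.3),("nest",cw(0,0,49),TC),("lid",cw(146,0,245),TC),("lid45",cw(20,0,225),TC),("lid0",cw(-46,0,130),TC),("bar",cw(-185,0,72),TC),("hook",cw(-113,0,100),TC),("push",cw(-127,0,50),TC)):
    q=ik(p,down(t-k));print(k,n,None if q is None else np.round(q,2))
a=dict(np.load("/tmp/top.npz"));b=dict(np.load("/tmp/scene.npz"))
P=np.vstack([cloud(s).reshape(-1,3) for s in(a,b)]);P=P[np.isfinite(P[:,2])]
d=P[:,:2]-C[:2];X=d@ex*1000;Y=d@ey*1000;Z=P[:,2]*1000
print("obstacles behind lid: per x-y cell max z")
for x in range(120,300,20):
    print(x,[int(Z[m].max()) if (m:=(X>=x)&(X<x+20)&(Y>=y)&(Y<y+20)).any() else -1 for y in range(-140,140,20)])
m=(np.abs(Y)<60)&(X>60)&(X<110)&(Z>120)&(Z<275)
for z in (140,180,220,260):
    k=m&(abs(Z-z)<12);print("lid inner x at z",z,np.percentile(X[k],[5,50,95]).round(1) if k.any() else 0)
E
```

```text
0 rack [ 0.31  0.58  1.75 -0.    0.81 -1.52]
0 v1 [ 0.21  0.23  1.91 -0.    1.   -1.92]
0 nest [-0.19  0.51  1.78 -0.    0.85 -2.69]
0 lid [ 0.01  0.41  1.37 -0.    1.36 -2.48]
0 lid45 [-0.16  0.31  1.58 -0.    1.25 -2.65]
0 lid0 [-0.27  0.37  1.76 -0.    1.01 -2.76]
0 bar None
0 hook [-0.4   0.38  1.85 -0.    0.91 -2.89]
0 push [-0.42  0.45  1.9  -0.    0.79 -2.92]
3.141592653589793 rack [ 0.31  0.58  1.75 -0.    0.81  1.62]
3.141592653589793 v1 [0.21 0.23 1.91 0.   1.   1.23]
3.141592653589793 nest [-0.19  0.51  1.78 -0.    0.85  0.46]
3.141592653589793 lid [ 0.01  0.41  1.37 -0.    1.36  0.66]
3.141592653589793 lid45 [-0.16  0.31  1.58 -0.    1.25  0.49]
3.141592653589793 lid0 [-0.27  0.37  1.76 -0.    1.01  0.38]
3.141592653589793 bar [-0.54  0.39  1.93 -0.    0.82  0.11]
3.141592653589793 hook [-0.4   0.38  1.85 -0.    0.91  0.25]
3.141592653589793 push [-0.42  0.45  1.9  -0.    0.79  0.23]
obstacles behind lid: per x-y cell max z
120 [248, 242, 2, 284, 284, 285, 284, 290, 284, 285, 285, 4, 4, 4]
140 [251, 249, 244, -1, -1, 205, 203, 204, 203, -1, 0, 2, 3, 4]
160 [253, 250, 247, 241, -1, -1, -1, -1, -1, -1, 0, 5, 3, 3]
180 [253, 252, 249, 245, 4, 3, 2, 3, 3, 2, 4, 5, 4, 3]
200 [253, 254, 252, 249, 240, 4, 3, 4, 4, 3, 4, 6, 3, 4]
220 [252, 252, 252, 250, 241, 4, 4, 3, 3, 3, 4, 3, 3, 39]
240 [250, 253, 252, 249, 242, 3, 3, 4, 3, 6, 4, 4, 4, 37]
260 [250, 253, 253, 249, 241, 4, 4, 4, 3, 4, 4, 6, 3, 32]
280 [253, 253, 253, 249, 240, 331, 340, 346, 4, 3, 2, 3, 4, 3]
lid inner x at z 140 [88.1 90.1 92.2]
lid inner x at z 180 [86.6 88.4 90.5]
lid inner x at z 220 [85.  87.  89.1]
lid inner x at z 260 [83.7 86.  94.9]
```

```bash
cat >> h.py <<'E'
OR=down(TR-np.pi); OC=down(TC-np.pi)
E
python3 - <<'E'
from h import *
p=np.array([.527,.239,0])
move_ptp(p+[0,0,.10],OR); f0=observe()["contact_force"]
print(move_l(p+[0,0,.015],speed=.12,until_force=12),observe()["ee_pos"])
set_gripper(0,25); print("gap mm",observe()["finger_gap"]*88)
move_l(p+[0,0,.145],speed=.15)
o=observe();print("df",o["contact_force"]-f0,"gap",o["finger_gap"]*88,o["t"])
move_ptp([.42,.16,.145],down(TR-np.pi+.25))
move_ptp(cw(-25,150,145),OC)
move_l(cw(-8,0,145),speed=.2)
o=observe();print(o["t"],up(o["ee_pos"]),o["finger_gap"]*88)
s=snapshot("top");save(s,"d");np.savez("/tmp/d",**s)
E
```

```text
False [0.52746219 0.23932582 0.01547584]
gap mm 57.4055380031247
df [ 1.20236689 -0.30671073 -2.44357628] gap 57.79900217603826 4.1083
6.325 [ -8.04499312   1.54495076 144.55120281] 57.84252128002541
```

View pics/d.png

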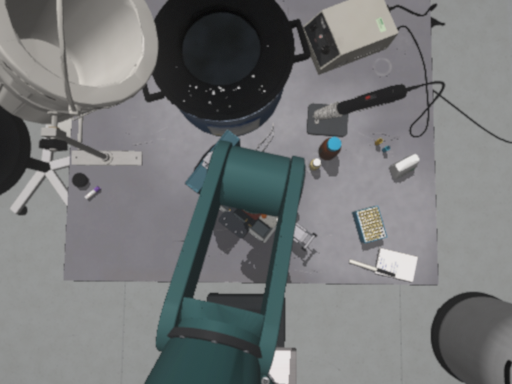

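The arm covers the case in this view, but the grip width of 57.8 mm and the 2.4 N load confirm the rack is held. Next I lower it.

Run:
```python
from h import *
move_l(cw(-1,0,110),speed=.12)
r=move_l(cw(-1,0,48.5),speed=.06,until_force=6)
o=observe();print(r,up(o["ee_pos"]),o["t"])
s=snapshot("scene")
cv2.imwrite("pics/e.png",cv2.resize(s["img"][60:290,170:340],(592,800))[:600,:,::-1] if 0 else cv2.resize(s["img"][80:280,180:340],(480,600),interpolation=cv2.INTER_CUBIC)[:,:,::-1])
```

```text
True [-1.31955742  0.64569236 49.14276377] 7.7833
```

View pics/e.png

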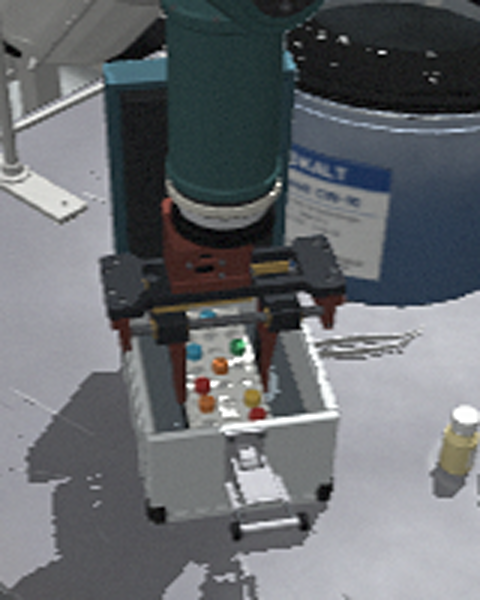

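The rack touched down at TCP z = 49.1 mm, so its foot is at 34 mm, on the nest floor. I'll release it, rise and check its position numerically.

Run:
```python
from h import *
set_gripper(.82); move_l(cw(-1,0,330),speed=.25)
s=snapshot("scene");W=cloud(s).reshape(-1,3);im=s["img"].reshape(-1,3)
k=np.isfinite(W[:,2]);W=W[k];im=im[k].astype(int)
d=W[:,:2]-C[:2];X=d@ex*1000;Y=d@ey*1000;Z=W[:,2]*1000
m=(abs(X)<84)&(abs(Y)<62)&(Z>60)&(Z<82)
print(m.sum(),"x",np.percentile(X[m],[1,99]),"y",np.percentile(Y[m],[1,99]),"z",np.percentile(Z[m],[5,50,95]))
print(cv2.minAreaRect(np.c_[X[m],Y[m]].astype(np.float32)))
for x0 in range(-80,80,20):
    g=m&(X>=x0)&(X<x0+20)
    if g.sum()>5:print(x0,g.sum(),np.median(Z[g]).round(1),"y",np.percentile(Y[g],[3,97]).round(1))
o=observe();print(o["t"],up(o["ee_pos"]))
cv2.imwrite("pics/f.png",cv2.resize(s["img"][80:280,180:340],(480,600),interpolation=cv2.INTER_CUBIC)[:,:,::-1])
```

```text
776 x [-63.17287243  72.90393905] y [-26.55873185  30.70836575] z [65.74954671 68.26690991 75.88602494]
((3.788543701171875, 1.8279438018798828), (58.37286376953125, 142.9798583984375), 89.88111114501953)
-80 19 74.3 y [-23.9  20.8]
-60 150 68.4 y [-25.1  29.7]
-40 115 68.4 y [-26.1  29.5]
-20 110 68.2 y [-25.2  30.4]
0 133 68.4 y [-25.2  29.8]
20 72 67.8 y [-25.6  29.7]
40 111 68.0 y [-25.1  29.1]
60 66 67.6 y [-25.4  30. ]
9.6167 [ -1.43542426   0.86821551 328.34781413]
```

View pics/f.png

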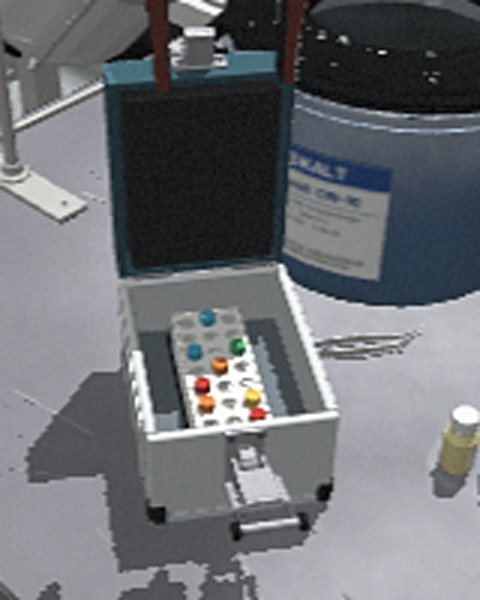

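The rack sits level in the nest, flat to within 1 mm along its length and square to the case. Next is the lid.

Run:
```python
from h import *
move_l(cw(-1,0,350),speed=.2); move_l(cw(172,0,350),speed=.3); set_gripper(0,20)
move_l(cw(172,0,248),speed=.2)
f0=observe()["contact_force"]
P=lambda q,s:(94-(150*np.cos(q)-35*np.sin(q))+10-s*np.sin(q), 95+150*np.sin(q)+35*np.cos(q)-s*np.cos(q))
mx=0
for q in np.arange(1.6,-.01,-.1):
    x,z=P(q,4 if q>.05 else 1); move_l(cw(x,0,z),speed=.12)
    f=observe()["contact_force"]-f0; mx=max(mx,np.linalg.norm(f))
q=0;x,z=P(0,1);print("reached",up(observe()["ee_pos"]),f,mx)
r=move_l(cw(x,0,z-4),speed=.03,until_force=12)
o=observe();print(r,up(o["ee_pos"]),o["contact_force"]-f0,o["t"])
move_l(cw(x,0,200),speed=.25); move_l(cw(-185,0,200),speed=.3); set_gripper(1.0)
s=snapshot("scene");W=cloud(s).reshape(-1,3);W=W[np.isfinite(W[:,2])]
d=W[:,:2]-C[:2];X=d@ex*1000;Y=d@ey*1000;Z=W[:,2]*1000
for x0 in range(-100,100,20):
    m=(X>=x0)&(X<x0+20)&(abs(Y)<60)&(abs(Y)>35)&(Z>60)
    if m.any():print(x0,m.sum(),np.median(Z[m]).round(1))
cv2.imwrite("pics/g.png",cv2.resize(s["img"][110:290,190:330],(467,600),interpolation=cv2.INTER_CUBIC)[:,:,::-1])
np.savez("/tmp/g",**s);print(observe()["t"])
```

```text
reached [-45.02812739  -1.7655391  130.34417778] [-0.03864413  0.48669744  2.73436637] 2.777611778383145
True [-45.03346614  -1.87885101 130.08590562] [-4.36314515  1.60471234 13.75610832] 17.4083
-100 525 100.1
-80 131 128.2
-60 81 128.2
-40 14 128.4
-20 55 129.0
19.8833
```

View pics/g.png

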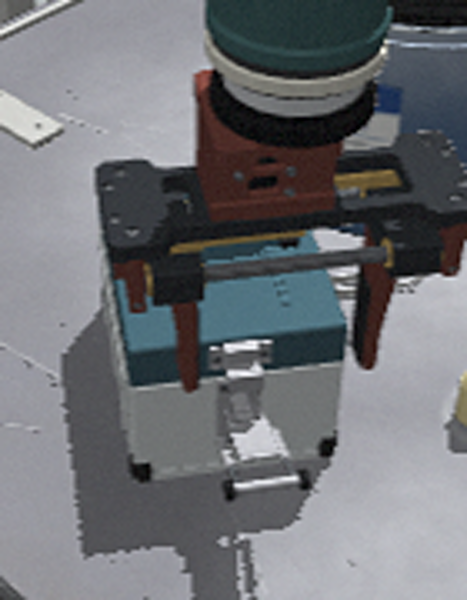

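The lid is shut, with its top at 128–130 mm. The bar is still at about (-182, 0, 91) in case mm, under the open gripper.

Run:
```python
from h import *
print(move_l(cw(-184.5,-.5,72),speed=.12,until_force=8),up(observe()["ee_pos"]))
set_gripper(0,12); o=observe();print("gap",o["finger_gap"]*88,o["contact_force"])
f0=o["contact_force"]
for x,z in((-168,113),(-140,131),(-112,131)):
    move_l(cw(x-3,-.5,z-19),speed=.08)
    o=observe();print(up(o["ee_pos"]).round(1),(o["contact_force"]-f0).round(2),round(o["finger_gap"]*88,1))
s=snapshot("scene")
r=move_l(cw(-110-3,-.5,117-19),speed=.03,until_force=6)
o=observe();print(r,up(o["ee_pos"]).round(1),(o["contact_force"]-f0).round(2),round(o["finger_gap"]*88,1),o["t"])
t=snapshot("scene");c=lambda s:cv2.resize(s["img"][150:260,200:310],(400,400),interpolation=cv2.INTER_CUBIC)
cv2.imwrite("pics/i.png",np.hstack([c(s),c(t)])[:,:,::-1])
```

```text
False [-184.4049927    -1.04783372   72.51922292]
gap 51.91285785971088 [-0.72131559 -0.9652007  -0.2053019 ]
[-170.7   -0.8   94.2] [2.19 0.56 1.14] 52.1
[-142.4   -0.7  112.2] [2.7  1.62 0.91] 51.8
[-114.3   -0.6  111.9] [2.81 1.1  0.08] 51.8
True [-113.5   -0.7  101.1] [0.92 0.68 2.5 ] 52.1 23.75
```

View pics/i.png

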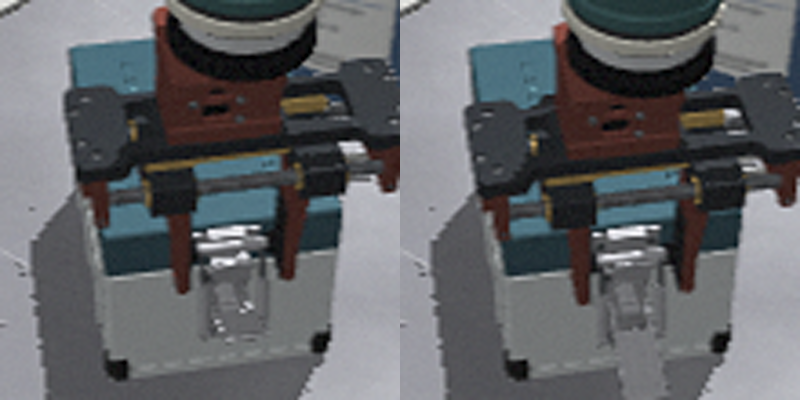

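Bar's axis is at about 120 mm, which matches the seat height of 119. I'll nudge it down and test the hook outward before releasing.

Run:
```python
from h import *
f0=observe()["contact_force"]
r=move_l(cw(-113,-.5,97),speed=.02,until_force=7);o=observe();print("down",r,up(o["ee_pos"]).round(1),(o["contact_force"]-f0).round(2))
z=up(o["ee_pos"])[2]
r=move_l(cw(-121,-.5,z),speed=.02,until_force=6);o=observe();print("out",r,up(o["ee_pos"]).round(1),(o["contact_force"]-f0).round(2))
x=up(o["ee_pos"])[0]
move_l(cw(x+1.5,-.5,z),speed=.05)
set_gripper(.8);move_l(cw(x+1,-.5,200),speed=.2)
move_l(cw(-160,0,200),speed=.25);set_gripper(0)
s=snapshot("scene");t=snapshot("top")
W=cloud(s).reshape(-1,3);W=W[np.isfinite(W[:,2])];d=W[:,:2]-C[:2];X=d@ex*1000;Y=d@ey*1000;Z=W[:,2]*1000
for x0 in range(-180,-94,6):
    m=(X>=x0)&(X<x0+6)&(abs(Y)<32)&(Z>10)&(Z<140)
    if m.any():print(x0,m.sum(),"z",Z[m].min().round(),np.median(Z[m]).round(),Z[m].max().round(),"y",Y[m].min().round(),Y[m].max().round())
cv2.imwrite("pics/j.png",cv2.resize(s["img"][150:260,200:310],(600,600),interpolation=cv2.INTER_CUBIC)[:,:,::-1])
print(observe()["t"])
```

```text
down True [-113.4   -0.8  100.1] [-1.36 -0.81  0.65]
out True [-115.9   -0.8  100.1] [ 0.9   1.22 -1.26]
-174 3 z 60.0 60.0 61.0 y -9.0 13.0
-168 28 z 56.0 59.0 61.0 y -12.0 14.0
-162 33 z 57.0 60.0 63.0 y -11.0 13.0
-156 35 z 59.0 62.0 65.0 y -12.0 13.0
-150 34 z 61.0 64.0 67.0 y -12.0 13.0
-144 34 z 64.0 66.0 69.0 y -11.0 13.0
-138 36 z 63.0 69.0 71.0 y -12.0 13.0
-132 31 z 68.0 71.0 74.0 y -12.0 13.0
-126 52 z 59.0 69.0 84.0 y -19.0 21.0
-120 167 z 64.0 107.0 123.0 y -24.0 27.0
-114 111 z 67.0 118.0 125.0 y -26.0 26.0
-108 25 z 66.0 80.0 125.0 y -9.0 10.0
-102 77 z 39.0 117.0 127.0 y -14.0 12.0
-96 475 z 11.0 73.0 129.0 y -32.0 32.0
27.2667
```

View pics/j.png

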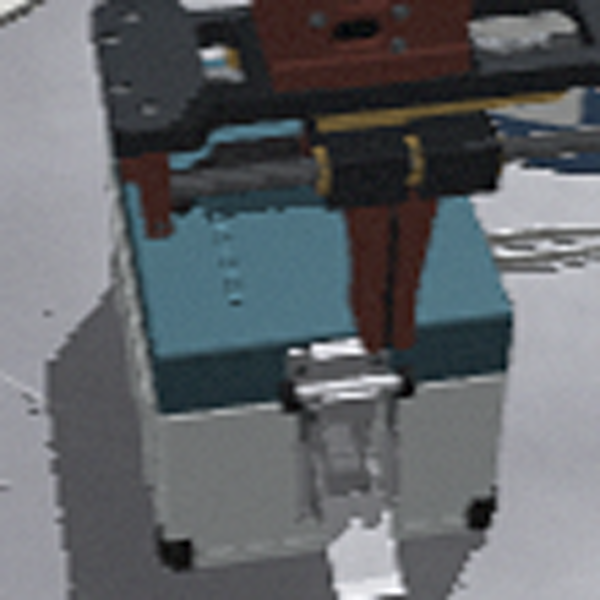

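The bar is in the keeper groove: knobs are centred near x -114, z 120, and the lever stands at about 1.29 rad, the expected hooked angle. Next I close the lever.

Run:
```python
from h import *
move_l(cw(-158,0,85),speed=.2);f0=observe()["contact_force"]
print(move_l(cw(-158,0,51.5),speed=.08,until_force=25),up(observe()["ee_pos"]).round(1),(observe()["contact_force"]-f0).round(1))
for x in(-150,-142,-136,-131,-127.5,-125):
    r=move_l(cw(x,0,51.5),speed=.06,until_force=20);o=observe();print(x,r,up(o["ee_pos"]).round(1),(o["contact_force"]-f0).round(1))
    if r:break
move_l(cw(-150,0,51.5),speed=.15);move_l(cw(-165,0,200),speed=.25)
move_ptp([.30,.40,.30],OC)
s=snapshot("scene")
W=cloud(s).reshape(-1,3);W=W[np.isfinite(W[:,2])];d=W[:,:2]-C[:2];X=d@ex*1000;Y=d@ey*1000;Z=W[:,2]*1000
for z0 in range(10,135,8):
    m=(Z>=z0)&(Z<z0+8)&(abs(Y)<30)&(X<-97)&(X>-200)
    if m.any():print(z0,m.sum(),"x",X[m].min().round(),np.median(X[m]).round(),"y",Y[m].min().round(),Y[m].max().round())
def box(n,x,y,z0,z1):
    m=(np.hypot(W[:,0]-x,W[:,1]-y)<.07)&(W[:,2]>z0)&(W[:,2]<z1);print(n,m.sum(),cv2.minAreaRect((W[m,:2]*1000).astype(np.float32)))
b=dict(np.load("/tmp/scene.npz"));W1=W
for W in(cloud(b).reshape(-1,3),W1):
    box("tip",.494,-.356,.03,.07);box("bot",.698,-.245,.08,.12);box("oil",.657,-.207,.045,.07)
cv2.imwrite("pics/k.png",cv2.resize(s["img"],(800,600))[:,:,::-1]); print(observe()["t"])
```

```text
False [-1.581e+02 -1.000e-01  5.180e+01] [-1.7 -1.4  0. ]
-150 False [-149.5   -0.2   51.9] [-1.3 -1.1  1.9]
-142 False [-141.5    0.    51.5] [-0.8 -0.2  0.3]
-136 False [-135.5    0.    51.4] [-0.8 -1.5 -0.1]
-131 False [-130.5   -0.2   51.5] [-0.2  0.5  0.2]
-127.5 False [-129.5    0.    51.5] [ -6.7 -11.3   1.9]
-125 False [-1.296e+02  1.000e-01  5.150e+01] [-14.7 -23.6   5.3]
10 19 x -120.0 -117.0 y -11.0 13.0
18 29 x -118.0 -115.0 y -11.0 12.0
26 25 x -116.0 -115.0 y -11.0 13.0
34 25 x -116.0 -115.0 y -10.0 13.0
42 28 x -116.0 -115.0 y -12.0 13.0
50 37 x -117.0 -115.0 y -18.0 18.0
58 33 x -116.0 -106.0 y -18.0 20.0
66 35 x -115.0 -110.0 y -18.0 20.0
74 67 x -116.0 -107.0 y -19.0 21.0
82 12 x -111.0 -109.0 y -19.0 21.0
90 14 x -111.0 -109.0 y -19.0 21.0
98 11 x -118.0 -110.0 y -18.0 19.0
106 40 x -120.0 -118.0 y -17.0 26.0
114 137 x -121.0 -113.0 y -25.0 26.0
122 36 x -118.0 -101.0 y -25.0 26.0
tip 1428 ((492.5728759765625, -353.6097412109375), (89.91510772705078, 61.8094367980957), 15.465368270874023)
bot 220 ((696.3875732421875, -245.2347869873047), (34.63899230957031, 34.18851852416992), 0.42903271317481995)
oil 251 ((677.081787109375, -229.7085418701172), (34.08210754394531, 80.34976959228516), 30.392595291137695)
tip 1439 ((492.9091796875, -353.48797607421875), (90.8694839477539, 61.97047805786133), 15.512462615966797)
bot 220 ((696.5418701171875, -246.0465545654297), (33.68855667114258, 35.289466857910156), 56.544132232666016)
oil 244 ((676.7775268554688, -229.86451721191406), (34.40237045288086, 80.10115814208984), 31.52696990966797)
33.3917
```

View pics/k.png

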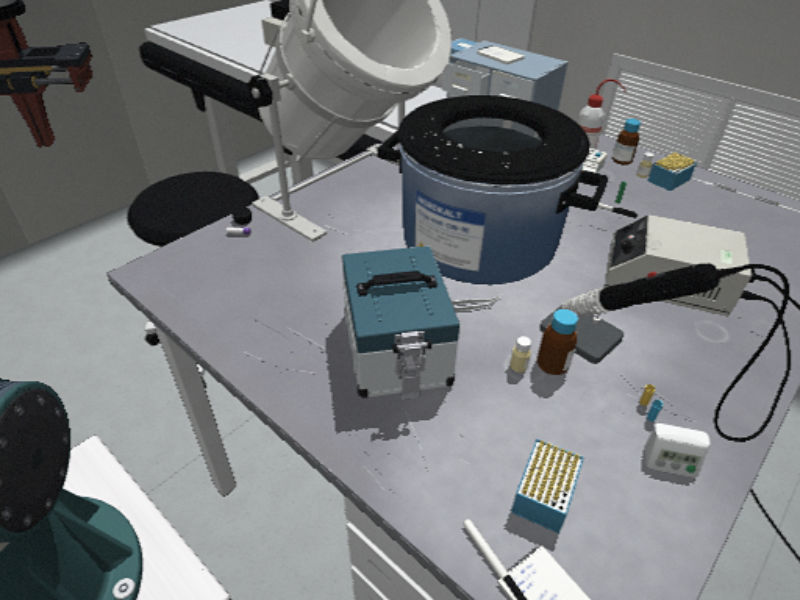

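The case is shut, the lever lies flat (tip at about x -117, 23 mm out) and the bar is hooked. The tip box, bottle and small vial have not moved, and the arm is clear.

```bash
python3 -c "
from rig import *
finish_job()"
```

```text
the job is handed in; nothing more can be done
```

The job is done and handed in at about 33 s of the 72 s allowed. The rack is in the nest, the lid is shut, and the latch is hooked and snapped over.

- **Rack:** It touched down at the nest floor height. After release its top was level to within about 1 mm along its length and square to the case. The camera read it about 2 mm low, which is the calibration error.
- **Lid:** It pressed shut firmly, with its top measured at 128–130 mm (130 expected).
- **Hook:** The bar's axis sat at about 120 mm in the keeper groove (seat at 119 mm), and the lever stood at about 1.29 rad, as expected when hooked. The down and outward nudges before release both stopped on the force threshold. The force read after each stop was only 1–2 N, so I relied on the position and the lever angle rather than on the nudges.
- **Lever:** It closed with almost no force until it came up against the case, where I pushed to about 28 N. The 20 N stop did not trigger on that last push. The final picture shows it flat, with its tip about 23 mm out, and the bar still in the keeper at about 120 mm.
- **Surroundings:** The tip box, bottle and small vial measured the same before and after, within 1 mm. The arm was parked clear, touching nothing. The vial's fit also took in part of the bottle, so its result is less certain.

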